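Dispense one culture dish with one turn of the flywheel

ROBOT

A 7-joint arm with a two-finger parallel gripper is mounted at the origin on the work surface; the furniture and walls round the work are solid. World frame = base frame: x ahead of the robot, y to its left, z up, the work surface at z = 0. Lengths are in m, angles in rad, forces in N, time in s.
With the tool pointing down it reaches from about 0.425 to 0.925 m from the base axis. Payload 6.8 kg.
Tool frame: the origin (TCP) lies at the very end of the fingers, on their centre line; the grasp point (between the pads) lies bot.grip_point_offset behind it (bot.grip_point_offset is the distance from the TCP to the grasp point, in m); z points along the fingers, y is the line along which they close (so a half turn about z gives the same grasp; the last joint's range is limited). The gripper opens to 85 mm and grips with 20 to 120 N. Pads are 22 mm wide; open, the fingers measure 114 mm over their backs; the gripper's body (76 mm by 85 mm) begins 54 mm behind the grasp point. The pads swing forward as they close: fully open they stand 13 mm farther back than shut.
Start: joints at [1.186, 0.477, 0.022, 1.555, -0.011, 1.109, -0.083], TCP at [0.184, -0.649, 0.231] pointing down, gripper open.
Joint ranges: [-2.96, 2.96], [-0.34, 2.1], [-1.41, 1.46], [0.24, 2.44], [-1.37, 4.51], [0.17, 1.92], [-2.96, 2.96]. Speed limits (rad/s): [2.39, 2.39, 3.14, 3.14, 3.14, 3.14, 3.14].

INTERFACE

Orientations are given as a unit quaternion [w, x, y, z].
In Python, from station import bot, imaging gives the robot as it stands. The module is installed in compiled form; this text tells all that it offers.
- The arm moves only by the tool carry_out, never from a script. Its argument "targets" is one flat list of numbers, 5 for each row, row after row: the closure in counts, from 0 (fully open) to 255 (shut), then the shift along the world's x, y, z in mm, then the turn about the world's z in degrees. A call has 1 to 20 rows; each row shifts and turns the commanded pose from where the row before left it; what a row does not reach is not made up. A row lasts 1/10 s, in which the tool goes at most 50 mm and 8.59 degrees, less where a joint would pass 70% of its speed; a pose out of reach is approached as far as the arm can. A call is refused whole if a number of a shift passes 50 or a number of a turn 8.59, either way. A call with a gripper value outside its range is refused whole. The fingers move at their own pace and stop on an object; "newtons" is the grip in N (left out, the last holds). Time passes only in rows, so rows that do not move let the fingers close. It gives the time, the measured TCP pose, the force, the opening and the grip force at its end, in the units of the state.
- bot.get_obs(): the state, without advancing time (a new reading comes with each control period).
- imaging.read_camera(name): name is "side" or "top"; returns a dict with "frame" (400x640x3 uint8, red, green, blue), "fov_y" (degrees; the focal length in pixels is half the picture's height over the tangent of half this angle, whatever the lens; pixels are square), "cx", "cy" (the principal point, pixels), "k1" (the pictures are not rectified: a ray, as slopes to the right and down, at radius r is drawn at 1 + k1 r^2 times it, then the intrinsics apply), "pose" (4x4, takes a point from camera to world coordinates). Camera axes: x right, y up, looking along -z (the intrinsics and any distortion apply to the point x, -y, -z); pixel columns grow to the right and rows downward; lengths in m; the calibration is good to about 2 mm. A picture is of the moment at which its call begins. There is no depth.
- bot.hand_in(): hands the job in; it is judged then, once.
The state is a dict: "t": time; "q": joint angles; "joint_vel": joint speeds; "joint_torque": joint torques, N m; "eef_pos": TCP position; "tool_rot": TCP orientation; "contact_force": force on the tool from outside, world axes, zero at the start; "torque": the same for the moment, N m; "gripper_width": opening from 0.0 (shut) to 1.0 (fully open); "grasp_force": force on a finger pad.
Only numpy, scipy, OpenCV 4.12 (cv2) and the standard library are available. Lean on these libraries where they do the work, as an engineer would, in place of code of your own. Each camera call takes 0.05 s, during which the arm holds its last target. There are 200 camera calls.

TASK

Dispense exactly one culture dish from the hand-cranked dish dispenser: draw the lock bolt fully out, turn the flywheel clockwise (seen from above) through exactly one revolution by its red posts, so that the pusher ejects the lowest dish into the chute and returns, then push the lock bolt fully home again so that it locks the wheel. Do not start a second stroke, do not touch the dishes, and leave the other things on the bench where they are.

Things in the scene. Friction and masses are not known exactly. Their poses are not given: they have to be found in the camera images.
- dispenser: White hand-driven dish dispenser fixed to the bench. Origin on the flywheel's axis at bench level; z up, y points along the deck from the flywheel to the dish magazine and chute, x across. Deck 12 mm thick, from y = -170 to 288 mm. Order along y: lock bolt (near -118 mm), flywheel (0), yellow guard, clear magazine (130 mm, walls up to 87 mm above the bench), chute.
- guard (a point): Centre of the top of the yellow finger guard, a plate bridging the wheel at x -74 to 74, y 50 to 82 mm of the dispenser, 98 to 103 mm above the bench, on two 10 mm legs at x = +-66, y = 60 mm. The wheel's posts pass beneath it but no finger can, so one push cannot make the whole turn.
- flywheel (a joint): Flywheel angle in rad, growing clockwise seen from above; 0 at the start, one full turn is 6.283. A crank drives the pusher out in the first half turn and back in the second, against a return spring (1 to 5 N at a post): let go before half it runs back to about 1.1; let go past 3.4 it runs on and rests short of home, near 5.2, to be pushed on. Stops: 0.06 before 0, 0.9 past the turn.
- hub (a point): Centre of the flywheel's top face, 56 mm above the bench, on its vertical axis. Disc of radius 75 mm with a white arrow for the direction of turning and a red home line at its edge, which faces the red pointer on the bolt guide (dispenser -y side) when the wheel is home.
- lock_bolt (a joint): Travel of the lock bolt in m: 0 = fully in, wheel locked; 0.022 = fully out, wheel free. It slides along the dispenser's y (out = -y, away from the wheel) with about 2.5 N friction and stays where left. Its round 12 mm nose enters a 17 mm notch under the wheel only when the wheel is home within about 4 degrees; elsewhere it stops against the ring about 13 mm short and the wheel must be nudged.
- post0 (a point): Middle of a red upright post on the flywheel, 18 mm in diameter, 36 mm high, from 56 to 92 mm above the bench, 62 mm from the axis; this point is 74 mm above the bench. At home it stands 12 degrees clockwise of the dispenser's x axis, the first post clear of the guard for a clockwise push.
- post1 (a point): Second, equal red post, 120 degrees anticlockwise (seen from above) of post0; at home under the end of the guard.
- post2 (a point): Third, equal red post, 120 degrees clockwise of post0.
- bolt_post (a point): Point on the upright black post with a yellow band that moves the lock bolt, 18 mm in diameter, top 88 mm above the bench; this point is on its axis 70 mm above the bench. Bolt in: 118 mm from the wheel axis; drawn out: 140 mm.
- magazine (a point): Centre of the deck under the dish stack in the magazine (12 mm above the bench).
- outlet (a point): Point on the deck in the chute where the centre of an ejected dish lies (12 mm above the bench, 100 mm beyond the magazine).
- dish_low_c (a point): Centre of the lowest clear culture dish with red medium, 90 mm in diameter and 15 mm high; at the start it lies on the deck in the magazine. This one is to be ejected.
- dish_mid_c (a point): Centre of the second, equal dish, stacked on the lowest; it is to drop to the deck in the magazine.
- dish_top_c (a point): Centre of the third, equal dish, on top of the stack.
- beaker: Bystander: small clear beaker, 54 mm in diameter, 68 mm high, origin at the centre of its underside.
- timer: Bystander: white timer, 64x64x24 mm, origin at the centre of its underside.
- tape_roll: Bystander: roll of yellow tape, 82 mm in diameter, 19 mm high, origin at the centre of its underside.

How it is judged:
By the outcome, as a careful person would: the job done as asked, in the order asked, and still so for the second after the job is handed in, with the robot touching nothing.
It also fails if it takes over 61 s, if anything falls off the work surface, if the arm or the gripper's body presses on something with over 40 N, if the wrist force passes 120 N, or if a joint passes its speed limit or range.

## Working session

There is one attempt and no reset: what is moved stays moved. The work goes in short steps, Python scripts to look and compute and a tool call to move; the robot and the scene stay as the last step left them, time stands still between calls to the robot, and variables do not carry over. Pictures are saved under pics/ and viewed, at most 10 in all, crops included, and the job is handed in when it is done.

Besides the shell and the picture viewer there is one more tool, called after "Call:" by a JSON object that holds its "fn" and its "kwargs". carry_out: Moves the arm, as the interface text tells. Its arguments: {"type":"object","properties":{"targets":{"type":"array","items":{"type":"number"}},"newtons":{"type":"number"}},"required":["targets"]}

```bash
mkdir -p pics
cat > h.py <<'E'
import numpy as np, cv2
from station import bot, imaging
def cam(n):
    c=imaging.read_camera(n); f=200/np.tan(np.radians(c['fov_y'])/2); c['f']=f; return c
def ray(c,u,v):
    d=np.array([(u-c['cx'])/c['f'],(v-c['cy'])/c['f']]); s=d.copy()
    for _ in range(20): s=d/(1+c['k1']*(s@s))
    P=np.array(c['pose']); return P[:3,3],P[:3,:3]@np.array([s[0],-s[1],-1])
def at(c,u,v,z):
    o,d=ray(c,u,v); return o+d*(z-o[2])/d[2]
def proj(c,p):
    P=np.array(c['pose']); q=P[:3,:3].T@(np.array(p)-P[:3,3]); s=np.array([q[0],-q[1]])/-q[2]
    s=s*(1+c['k1']*(s@s)); return s*c['f']+[c['cx'],c['cy']]
E
python3 - <<'E'
from h import *
for n in('top','side'):
    c=cam(n); cv2.imwrite(f'pics/{n}0.png',c['frame'][:,:,::-1]); print(n,np.round(c['pose'],3).tolist(),c['f'],c['k1'])
print(bot.get_obs(),bot.grip_point_offset)
E
```

```text
top [[0.014, 0.991, -0.13, 0.411], [-0.999, 0.018, 0.034, 0.065], [0.036, 0.129, 0.991, 0.953], [0.0, 0.0, 0.0, 1.0]] 415.26083493396084 0.010854124451999219
side [[0.854, 0.183, -0.487, 0.085], [-0.52, 0.331, -0.788, -0.635], [0.017, 0.926, 0.378, 0.423], [0.0, 0.0, 0.0, 1.0]] 410.6120875248863 -0.08815627403105394
{'t': 0.1, 'q': array([ 1.18589554,  0.47772139,  0.02231988,  1.5563829 , -0.01150086,
        1.10930569, -0.08310496]), 'joint_vel': array([-0.00041327, -0.0008895 ,  0.001082  , -0.00366691,  0.00021891,
       -0.00284363,  0.00085121]), 'joint_torque': array([ 6.33162635e-03, -5.97752881e+01,  1.61428951e+00, -2.81953865e+01,
        1.28310811e-02,  4.98296853e-03, -2.60102911e-05]), 'eef_pos': array([ 0.18431368, -0.64877233,  0.23040705]), 'tool_rot': array([-8.27100845e-04,  9.90435203e-01,  1.37976069e-01, -1.71931856e-04]), 'contact_force': array([0.74210198, 0.51011656, 0.02930612]), 'torque': array([ 0.0313288 , -0.04298805,  0.03301999]), 'grasp_force': 0.0, 'gripper_width': 1.0044406721873722} 0.0187
```

View pics/top0.png

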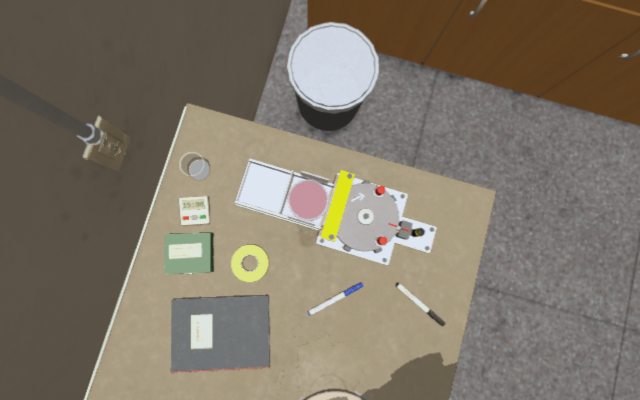

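View pics/side0.png

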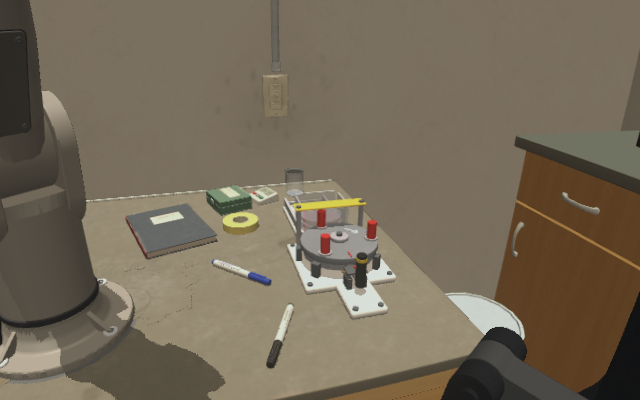

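Top view: hub about (366,216), bolt post about (418,232), red posts (380,190) and (382,240), guard centre about (338,206), magazine about (308,200). Side view: bolt post top about (362,257), hub about (340,235). Now positions, with zoomed crops.

Run:
```python
from h import *
c=cam('top'); s=cam('side')
hub=at(c,366,216,.056); bp=at(c,418.5,232,.088); g=at(c,338,206,.103)
print('hub',hub,'bolt',bp,'guard',g, 'd',np.linalg.norm((hub-bp)[:2]),np.linalg.norm((hub-g)[:2]))
print('side hub',at(s,340,235,.056),'bolt',at(s,362,257,.088))
def blobs(c,z):
    h=cv2.cvtColor(c['frame'],cv2.COLOR_RGB2HSV); m=(((h[...,0]<6)|(h[...,0]>174))&(h[...,1]>190)&(h[...,2]>110)).astype(np.uint8)
    n,l,st,ce=cv2.connectedComponentsWithStats(m)
    for i in range(1,n):
        if st[i,4]>15: print(st[i],ce[i].round(1),at(c,*ce[i],z).round(4))
blobs(c,.085); print(); blobs(s,.074)
a=cv2.resize(c['frame'][150:280,280:450],None,fx=4.4,fy=4.4,interpolation=2); cv2.imwrite('pics/t1.png',a[:,:,::-1])
a=cv2.resize(s['frame'][185:320,270:410],None,fx=4.4,fy=4.4,interpolation=2); cv2.imwrite('pics/s1.png',a[:,:,::-1])
```

```text
hub [ 0.49172399 -0.06369105  0.056     ] bolt [ 0.45705571 -0.16961214  0.088     ] guard [0.5072189  0.00111896 0.103     ] d 0.11145028956794129 0.06663654993697983
side hub [ 0.5004957  -0.05039851  0.056     ] bolt [ 0.45151221 -0.18307066  0.088     ]
```

View pics/t1.png

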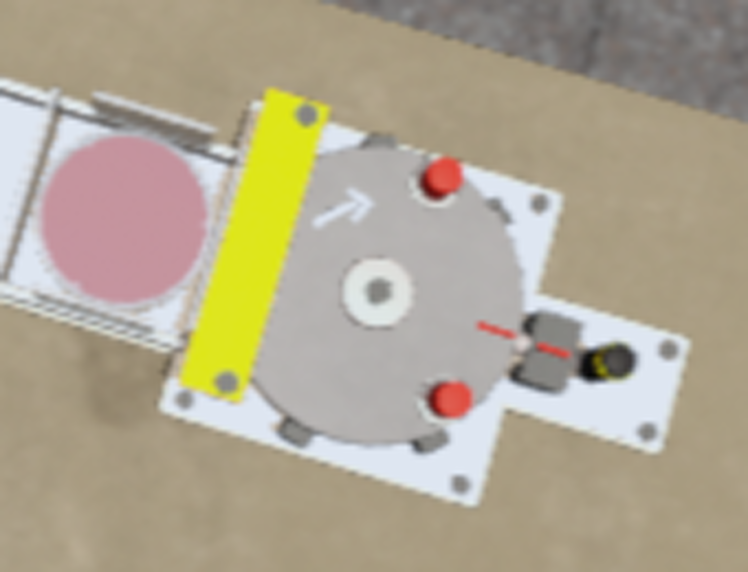

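View pics/s1.png

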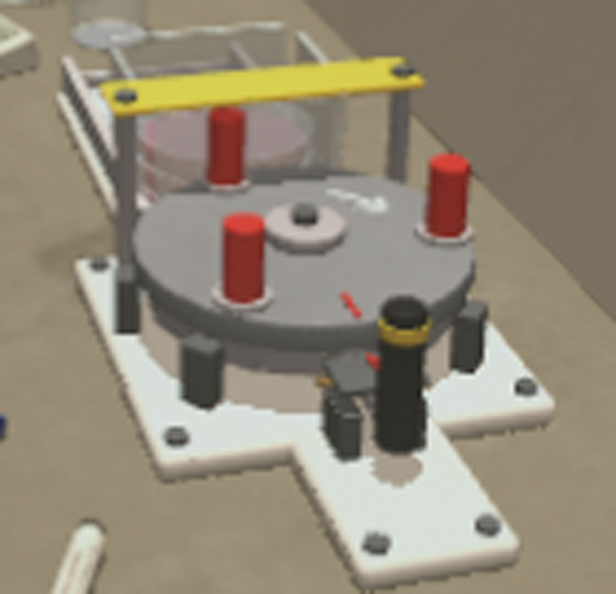

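The crops show all three posts, the bolt post, the guard screws and the hub. I'll fit the dispenser pose to these from both cameras.

```bash
cat >> h.py <<'E'
def post(a): a=np.radians(a); return [.062*np.cos(a),.062*np.sin(a),.092]
L=dict(p0=post(-12),p1=post(108),p2=post(-132),b=[0,-.118,.088],g1=[.066,.06,.103],g2=[-.066,.06,.103],hub=[0,0,.058])
def W(v,p): c,s=np.cos(v[2]),np.sin(v[2]); return np.array([v[0]+c*p[0]-s*p[1],v[1]+s*p[0]+c*p[1],p[2]])
E
python3 - <<'E'
from h import *
from scipy.optimize import least_squares
c=cam('top'); s=cam('side')
T=dict(p0=(444,173),p2=(452,397),b=(622,361),g1=(306,115),g2=(227,382),hub=(378,292))
S=dict(p0=(449,162),p1=(228,115),p2=(244,222),b=(405,306),g1=(403,72),g2=(125,96),hub=(305,222))
def res(v,w=(1,1)):
    r=[]
    for k,(u,q) in T.items(): r+=list(w[0]*(proj(c,W(v,L[k]))-[280+u/4.4,150+q/4.4]))
    for k,(u,q) in S.items(): r+=list(w[1]*(proj(s,W(v,L[k]))-[270+u/4.4,185+q/4.4]))
    return np.array(r)
for w in((1,1),(1,0),(0,1)):
    o=least_squares(res,[.49,-.06,-.3],args=(w,)); print(w,o.x.round(4),np.degrees(o.x[2])); print(res(o.x).reshape(-1,2).round(1).tolist())
    if w==(1,1):
        for k in L: print(k,W(o.x,L[k]).round(4))
E
```

```text
(1, 1) [ 0.4905 -0.0619 -0.2826] -16.19344828130435
[[0.5, 0.2], [0.6, 0.4], [-0.2, -0.3], [0.1, -0.1], [-0.2, -0.1], [-0.6, 0.1], [0.3, -0.5], [-0.3, -0.9], [0.0, -0.6], [0.0, -0.6], [-0.0, -0.0], [0.2, 0.2], [-0.2, 2.2]]
p0 [ 0.5452 -0.0912  0.092 ]
p1 [4.886e-01 1.000e-04 9.200e-02]
p2 [ 0.4378 -0.0946  0.092 ]
b [ 0.4576 -0.1752  0.088 ]
g1 [ 0.5706 -0.0227  0.103 ]
g2 [0.4439 0.0142 0.103 ]
hub [ 0.4905 -0.0619  0.058 ]
(1, 0) [ 0.4905 -0.0618 -0.2814] -16.125562189420858
[[0.4, 0.1], [0.6, 0.4], [-0.2, -0.3], [0.0, -0.1], [-0.2, -0.1], [-0.6, 0.1], [0.3, -0.5], [-0.3, -0.9], [0.1, -0.6], [0.1, -0.6], [-0.1, -0.1], [0.1, 0.2], [-0.2, 2.2]]
(0, 1) [ 0.4904 -0.062  -0.2838] -16.26111647552717
[[0.6, 0.2], [0.6, 0.5], [-0.2, -0.1], [0.2, -0.1], [-0.2, -0.1], [-0.5, 0.1], [0.3, -0.4], [-0.2, -0.9], [0.0, -0.6], [-0.0, -0.5], [0.0, 0.0], [0.2, 0.2], [-0.2, 2.2]]
```

Call:
{"fn": "carry_out", "kwargs": {"targets": [120,18.2,31.6,-5,3.86,120,18.2,31.6,-5,3.86,120,18.2,31.6,-5,3.86,120,18.2,31.6,-5,3.86,120,18.2,31.6,-5,3.86,120,18.2,31.6,-5,3.86,120,18.2,31.6,-5,3.86,120,18.2,31.6,-5,3.86,120,18.2,31.6,-5,3.86,120,18.2,31.6,-5,3.86,120,18.2,31.6,-5,3.86,120,18.2,31.6,-5,3.86,120,18.2,31.6,-5,3.86,120,18.2,31.6,-5,3.86,120,18.2,31.6,-5,3.86,120,0,0,0,0,120,0,0,0,0], "newtons": 30}}

```text
t: 2.0
eef_pos: [0.4577, -0.1747, 0.1563]
tool_rot: [-0.0, 0.799, 0.601, -0.0]
contact_force: [0.6, -0.4, -0.4]
gripper_width: 0.529
grasp_force: 0.0
```

Run:
```python
from h import *
o=bot.get_obs(); q=o['tool_rot']; print(o['eef_pos'],o['q'].round(2),o['gripper_width'],o['contact_force'].round(1),-90+2*np.degrees(np.arctan2(q[2],q[1])),q)
s=cam('side'); a=cv2.resize(s['frame'][130:330,250:430],None,fx=3,fy=3,interpolation=2); cv2.imwrite('pics/s2.png',a[:,:,::-1])
```

```text
[ 0.45771928 -0.17467473  0.156268  ] [ 0.59  0.3  -0.41  2.04  0.16  0.83 -0.2 ] 0.5290903424174314 [ 0.6 -0.4 -0.4] -16.147192980988365 [-8.70554706e-05  7.99407880e-01  6.00788676e-01 -1.65247697e-05]
```

View pics/s2.png

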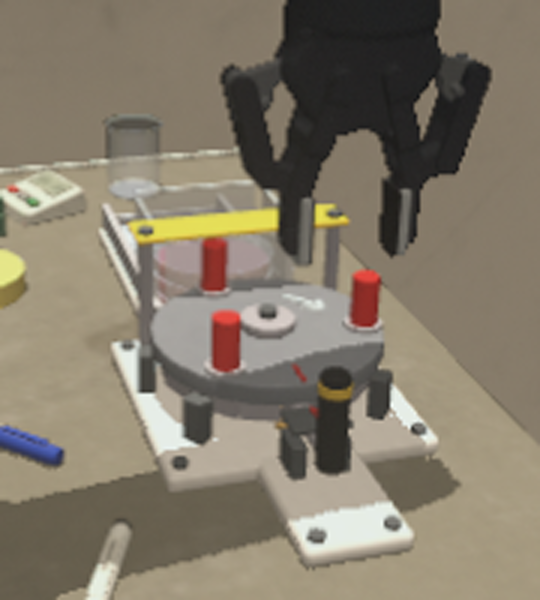

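Call:
{"fn": "carry_out", "kwargs": {"targets": [120,0,0,-24,0,120,0,0,-24,0,120,0,0,-24,0,120,0,0,-24,0,255,0,0,0,0,255,0,0,0,0,255,0,0,0,0,255,0,0,0,0,255,0,0,0,0,255,0,0,0,0], "newtons": 40}}

```text
t: 3.05
eef_pos: [0.4569, -0.1763, 0.0607]
tool_rot: [0.0, 0.8, 0.6, -0.001]
contact_force: [-4.3, -3.8, -2.0]
gripper_width: 0.196
grasp_force: 39.7
```

Call:
{"fn": "carry_out", "kwargs": {"targets": [255,-1.3,-4.4,0,0,255,-1.3,-4.4,0,0,255,-1.3,-4.4,0,0,255,-1.3,-4.4,0,0,255,-1.3,-4.4,0,0,255,0,0,0,0,255,0,0,0,0]}}

```text
t: 3.75
eef_pos: [0.4508, -0.1975, 0.0606]
tool_rot: [-0.0, 0.8, 0.6, -0.0]
contact_force: [-4.7, 0.6, 3.0]
gripper_width: 0.194
grasp_force: 40.3
```

Call:
{"fn": "carry_out", "kwargs": {"targets": [255,-0.5,-1.7,0,0,255,0,0,0,0,255,0,0,0,0]}}

```text
t: 4.05
eef_pos: [0.4508, -0.1976, 0.0605]
tool_rot: [-0.0, 0.8, 0.601, 0.0]
contact_force: [-3.3, 5.8, 3.2]
gripper_width: 0.194
grasp_force: 40.5
```

Run:
```python
from h import *
s=cam('side'); a=cv2.resize(s['frame'][130:330,250:430],None,fx=3,fy=3,interpolation=2); cv2.imwrite('pics/s3.png',a[:,:,::-1])
```

```text
(no output)
```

View pics/s3.png

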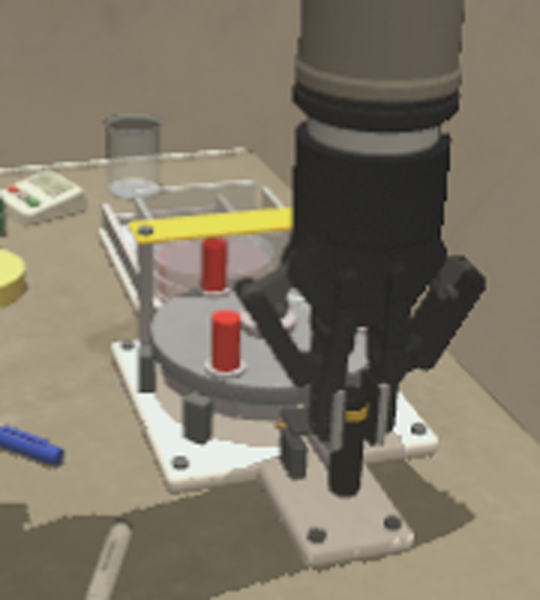

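Call:
{"fn": "carry_out", "kwargs": {"targets": [120,0,0,0,0,120,0,0,0,0,120,0,0,0,0,120,0,0,15,0,120,0,0,40,0,120,0,0,40,0,120,23.7,26.8,0,0,120,23.7,26.8,0,0,120,23.7,26.8,0,0,120,23.8,26.9,0,0,120,0,0,0,0,120,0,0,-30,0,120,0,0,-30,0,120,0,0,-30,0,120,0,0,0,0]}}

```text
t: 5.6
eef_pos: [0.5424, -0.0923, 0.062]
tool_rot: [-0.002, 0.8, 0.6, -0.002]
contact_force: [-1.0, 0.6, 0.4]
gripper_width: 0.529
grasp_force: 0.0
```

Call:
{"fn": "carry_out", "kwargs": {"targets": [255,0,0,0,0,255,0,0,0,0,255,0,0,0,0,255,0,0,0,0,255,0,0,0,0], "newtons": 30}}

```text
t: 6.1
eef_pos: [0.5447, -0.0911, 0.0669]
tool_rot: [-0.0, 0.8, 0.6, -0.0]
contact_force: [-5.2, 1.0, 2.7]
gripper_width: 0.193
grasp_force: 29.5
```

Run:
```python
from h import *
v=[.4905,-.0619,np.radians(-16.19)]
print(bot.get_obs()['eef_pos'].round(4))
p=[.5452,-.0912]
A=np.arange(-12,-215.1,-7); A=np.append(A,-215)
P=np.array([W(v,post(a))[:2]*1000 for a in A]); print(len(A)-1)
d=np.round(P,1); d=np.diff(d,axis=0).round(1)
print(A[-3:]); print(', '.join(f'[{x:.1f},{y:.1f}]' for x,y in d))
```

```text
[ 0.5447 -0.0911  0.0669]
30
[-208. -215. -215.]
[-3.9,-6.4], [-4.8,-5.9], [-5.4,-5.3], [-6.0,-4.6], [-6.5,-3.8], [-7.0,-3.0], [-7.3,-2.2], [-7.4,-1.2], [-7.6,-0.3], [-7.5,0.6], [-7.4,1.6], [-7.2,2.4], [-6.8,3.3], [-6.4,4.1], [-5.8,4.8], [-5.2,5.5], [-4.5,6.1], [-3.7,6.6], [-2.9,7.0], [-2.0,7.3], [-1.1,7.5], [-0.2,7.6], [0.8,7.5], [1.7,7.4], [2.5,7.1], [3.4,6.8], [4.2,6.3], [4.9,5.7], [5.6,5.1], [0.0,0.0]
```

Call:
{"fn": "carry_out", "kwargs": {"targets": [255,-3.9,-6.4,0,0,255,-4.8,-5.9,0,0,255,-5.4,-5.3,0,0,255,-6.0,-4.6,0,0,255,-6.5,-3.8,0,0,255,-7.0,-3.0,0,0,255,-7.3,-2.2,0,0,255,-7.4,-1.2,0,0,255,-7.6,-0.3,0,0,255,-7.5,0.6,0,0,255,-7.4,1.6,0,0,255,-7.2,2.4,0,0,255,-6.8,3.3,0,0,255,-6.4,4.1,0,0,255,-5.8,4.8,0,0,255,0,0,0,0]}}

```text
t: 7.7
eef_pos: [0.4405, -0.1188, 0.0663]
tool_rot: [0.001, 0.803, 0.596, -0.009]
contact_force: [-21.0, -28.8, 23.6]
gripper_width: 0.105
grasp_force: 31.3
```

Run:
```python
from h import *
v=[.4905,-.0619,np.radians(-16.19)]
o=bot.get_obs(); e=o['eef_pos']; d=e[:2]-v[:2]; print(np.hypot(*d),np.degrees(np.arctan2(d[1],d[0]))+16.19, 'want',-12-105)
s=cam('side'); a=cv2.resize(s['frame'][130:330,230:410],None,fx=3,fy=3,interpolation=2); cv2.imwrite('pics/s4.png',a[:,:,::-1])
```

```text
0.07571125025118663 -115.12181257494493 want -117
```

View pics/s4.png

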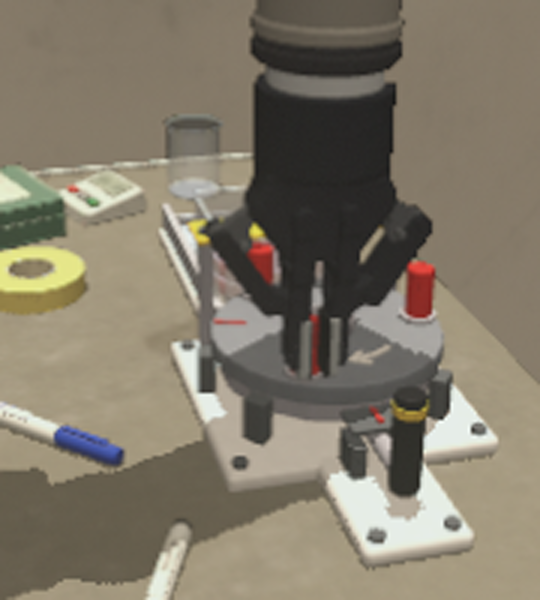

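The post is slipping towards the pad edges: radius 75.7 instead of 62 mm, wheel at about 105°. I'll loosen the grip so the post is only caged, let the arm recentre, then turn the tool to the tangent and regrip harder.

Call:
{"fn": "carry_out", "kwargs": {"targets": [175,0,0,0,0,175,0,0,0,0,175,0,0,0,0,175,0,0,0,0]}}

```text
t: 8.15
eef_pos: [0.4427, -0.1137, 0.0654]
tool_rot: [-0.0, 0.801, 0.598, -0.006]
contact_force: [-12.4, -15.2, 6.6]
gripper_width: 0.315
grasp_force: 8.6
```

```bash
cat >> h.py <<'E'
V=[.4905,-.0619,np.radians(-16.19)]
def where():
    o=bot.get_obs(); d=o['eef_pos'][:2]-V[:2]; q=o['tool_rot']
    print('r',np.hypot(*d).round(4),'ang',(np.degrees(np.arctan2(d[1],d[0]))+16.19).round(1),'tooly local',(-90+2*np.degrees(np.arctan2(q[2],q[1]))+16.19).round(1),'w',o['gripper_width'].round(3),'q',o['q'].round(2),'F',o['contact_force'].round(1),o['eef_pos'].round(4))
def crop(n,f,y0,y1,x0,x1,k=3):
    c=cam(n); cv2.imwrite('pics/'+f,cv2.resize(c['frame'][y0:y1,x0:x1],None,fx=k,fy=k,interpolation=2)[:,:,::-1])
E
python3 - <<'E'
from h import *
where(); crop('side','s5.png',180,310,260,400,4)
E
```

```text
Traceback (most recent call last):
  File "h.py", line 20, in where
    print('r',np.hypot(*d).round(4),'ang',(np.degrees(np.arctan2(d[1],d[0]))+16.19).round(1),'tooly local',(-90+2*np.degrees(np.arctan2(q[2],q[1]))+16.19).round(1),'w',o['gripper_width'].round(3),'q',o['q'].round(2),'F',o['contact_force'].round(1),o['eef_pos'].round(4))
                                                                                                                                                                        ^^^^^^^^^^^^^^^^^^^^^^^^
AttributeError: 'float' object has no attribute 'round'
```

```bash
sed -i "s/o\['gripper_width'\].round(3)/round(float(o['gripper_width']),3)/" h.py
python3 - <<'E'
from h import *
where(); crop('side','s5.png',180,310,260,400,4)
E
```

```text
r 0.0705 ang -116.5 tooly local -0.3 w 0.315 q [ 0.45  0.41 -0.41  2.17  0.29  0.62 -0.45] F [-12.4 -15.2   6.6] [ 0.4427 -0.1137  0.0654]
```

View pics/s5.png

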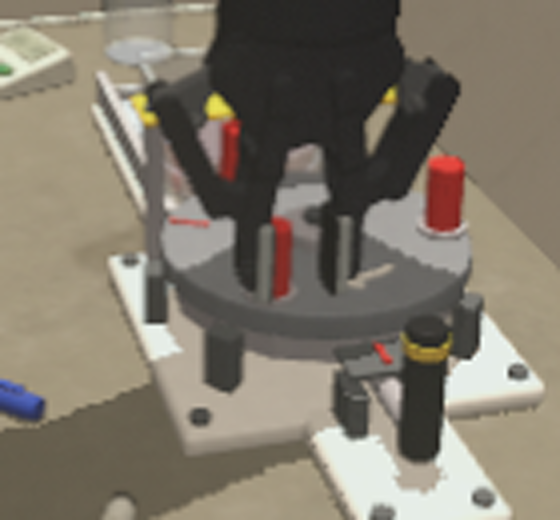

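The post sits against the front corner of the leading finger, wheel at about 121°. I'll open wider so the post comes back between the fingers, turn to the tangent, and cage it loosely.

Call:
{"fn": "carry_out", "kwargs": {"targets": [120,0,0,0,0,120,0,0,0,0,120,0,0,0,0,120,0,0,0,0,120,0,0,0,-5,120,0,0,0,-5,120,0,0,0,-5,120,0,0,0,-5,180,0,0,0,0,180,0,0,0,0,180,0,0,0,0]}}

```text
t: 9.3
eef_pos: [0.449, -0.1076, 0.0656]
tool_rot: [0.0, 0.892, 0.453, 0.001]
contact_force: [3.4, -1.7, 2.6]
gripper_width: 0.295
grasp_force: 1.5
```

Run:
```python
from h import *
where(); crop('side','s6.png',180,310,260,400,4)
```

```text
r 0.0617 ang -116.0 tooly local -20.0 w 0.295 q [ 0.38  0.4  -0.33  2.17  0.23  0.6  -0.74] F [ 3.4 -1.7  2.6] [ 0.449  -0.1076  0.0656]
```

View pics/s6.png

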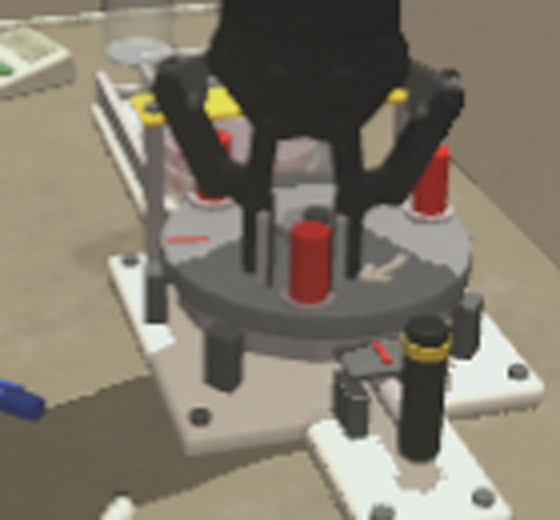

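Run:
```python
from h import *
s=cam('side'); a=np.array(V[:2])
for uv in((311,230),(432,152)):
    p=at(s,260+uv[0]/4,180+uv[1]/4,.092); d=p[:2]-a; print(p,np.hypot(*d),np.degrees(np.arctan2(d[1],d[0]))+16.19)
```

```text
[ 0.45096254 -0.1136203   0.092     ] 0.06510145690094124 -111.20601878077571
[ 0.54722964 -0.07521323  0.092     ] 0.05827087339463465 2.9828996990115666
```

Run:
```python
from h import *
A=np.linspace(-117,-200,18)
d=np.round([W(V,post(a))[:2]*1000 for a in A],1); d=np.diff(d,axis=0).round(1)
print(', '.join(f'190, {x:.1f}, {y:.1f}, 0, -4.2' for x,y in d))
```

```text
190, -3.7, 3.8, 0, -4.2, 190, -3.4, 4.0, 0, -4.2, 190, -3.0, 4.4, 0, -4.2, 190, -2.6, 4.6, 0, -4.2, 190, -2.2, 4.8, 0, -4.2, 190, -1.8, 4.9, 0, -4.2, 190, -1.4, 5.1, 0, -4.2, 190, -0.9, 5.2, 0, -4.2, 190, -0.5, 5.3, 0, -4.2, 190, -0.1, 5.3, 0, -4.2, 190, 0.4, 5.2, 0, -4.2, 190, 0.9, 5.3, 0, -4.2, 190, 1.3, 5.1, 0, -4.2, 190, 1.7, 5.0, 0, -4.2, 190, 2.2, 4.8, 0, -4.2, 190, 2.5, 4.6, 0, -4.2, 190, 3.0, 4.4, 0, -4.2
```

Call:
{"fn": "carry_out", "kwargs": {"targets": [190,0,0,3,-3,190,0,0,0,-3,190,-3.7,3.8,0,-4.2,190,-3.4,4.0,0,-4.2,190,-3.0,4.4,0,-4.2,190,-2.6,4.6,0,-4.2,190,-2.2,4.8,0,-4.2,190,-1.8,4.9,0,-4.2,190,0,0,0,0]}}

```text
t: 10.3
eef_pos: [0.4301, -0.0816, 0.068]
tool_rot: [0.0, 0.981, 0.195, -0.001]
contact_force: [0.3, -3.7, 2.0]
gripper_width: 0.251
grasp_force: 1.6
```

Run:
```python
from h import *
where(); crop('side','s7.png',180,310,260,400,4)
```

```text
r 0.0636 ang -145.8 tooly local -51.3 w 0.251 q [ 0.22  0.36 -0.21  2.23  0.13  0.57 -1.26] F [ 0.3 -3.7  2. ] [ 0.4301 -0.0816  0.068 ]
```

View pics/s7.png

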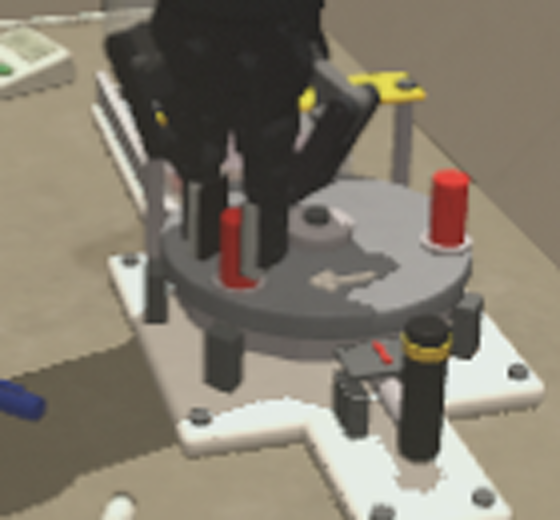

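The post is caged and following: wheel about 130°, force 4 N, red post between the pads at about (240,245) in the crop. That was picture 10, so from here I check the wheel numerically by colour.

Call:
{"fn": "carry_out", "kwargs": {"targets": [190,-1.4,5.1,0,-4.2,190,-0.9,5.2,0,-4.2,190,-0.5,5.3,0,-4.2,190,-0.1,5.3,0,-4.2,190,0.4,5.2,0,-4.2,190,0.9,5.3,0,-4.2,190,1.3,5.1,0,-4.2,190,1.7,5.0,0,-4.2,190,2.2,4.8,0,-4.2,190,2.5,4.6,0,0,190,3.0,4.4,0,0,190,0,0,0,0]}}

```text
t: 11.55
eef_pos: [0.4416, -0.0247, 0.0683]
tool_rot: [-0.0, 0.991, -0.131, 0.0]
contact_force: [0.6, -0.9, 0.1]
gripper_width: 0.258
grasp_force: 0.0
```

```bash
cat >> h.py <<'E'
def wheel(lo=0,hi=400):
    r=[]
    cs=[cam('side'),cam('top')]; ms=[]
    for c in cs:
        h=cv2.cvtColor(c['frame'],cv2.COLOR_RGB2HSV); ms.append((((h[...,0]<7)|(h[...,0]>173))&(h[...,1]>150)&(h[...,2]>70)).astype(float))
    T=np.arange(lo,hi,1.)
    for t in T:
        sc=[]
        for c,m in zip(cs,ms):
            n=0
            for b in(-12,108,-132):
                p=post(b-t); w=W(V,p)
                for z in np.linspace(.06,.092,9):
                    u,v=proj(c,[w[0],w[1],z])
                    for du in(-3,-2,-1,0,1,2,3): n+=m[int(round(v)),int(round(u+du))]
            sc.append(n)
        r.append(sc)
    r=np.array(r); s=r.sum(1); o=np.argsort(-s)[:6]
    print('wheel cand',[(T[i],r[i].tolist()) for i in o]); top=T[s>=s.max()*.96]; print('mean of best',top.mean())
E
python3 - <<'E'
from h import *
where(); wheel(120,239)
E
```

```text
r 0.0614 ang 158.9 tooly local -88.9 w 0.258 q [-0.03  0.35 -0.06  2.23  0.04  0.56 -1.96] F [ 0.6 -0.9  0.1] [ 0.4416 -0.0247  0.0683]
wheel cand [(np.float64(187.0), [126.0, 58.0]), (np.float64(186.0), [126.0, 54.0]), (np.float64(188.0), [122.0, 58.0]), (np.float64(189.0), [116.0, 56.0]), (np.float64(185.0), [120.0, 50.0]), (np.float64(190.0), [106.0, 54.0])]
mean of best 187.0
```

Run:
```python
from h import *
a,b=W(V,post(-200)),W(V,post(-79)); print('cmd',a,'to',b,'delta mm',(b-a)*1000, 'from measured',(b-bot.get_obs()['eef_pos'])*1000)
A=np.linspace(-79,-195,24)
d=np.round([W(V,post(a))[:2]*1000 for a in A],1); d=np.diff(d,axis=0).round(1)
print(', '.join(f'190, {x:.1f}, {y:.1f}, 0, -3.6' for x,y in d))
```

```text
cmd [ 0.44046207 -0.02529118  0.092     ] to [ 0.48489156 -0.12364581  0.092     ] delta mm [ 44.42948618 -98.3546312    0.        ] from measured [ 43.48047735 -98.33397623  23.58307066]
190, -5.4, 0.7, 0, -3.6, 190, -5.3, 1.2, 0, -3.6, 190, -5.2, 1.7, 0, -3.6, 190, -5.1, 2.1, 0, -3.6, 190, -4.8, 2.5, 0, -3.6, 190, -4.6, 3.0, 0, -3.6, 190, -4.3, 3.4, 0, -3.6, 190, -4.0, 3.7, 0, -3.6, 190, -3.6, 4.0, 0, -3.6, 190, -3.3, 4.4, 0, -3.6, 190, -2.9, 4.6, 0, -3.6, 190, -2.4, 4.9, 0, -3.6, 190, -2.0, 5.1, 0, -3.6, 190, -1.6, 5.2, 0, -3.6, 190, -1.1, 5.3, 0, -3.6, 190, -0.6, 5.5, 0, -3.6, 190, -0.2, 5.4, 0, -3.6, 190, 0.3, 5.5, 0, -3.6, 190, 0.8, 5.3, 0, -3.6, 190, 1.3, 5.4, 0, -3.6, 190, 1.8, 5.1, 0, -3.6, 190, 2.1, 5.0, 0, -3.6, 190, 2.7, 4.8, 0, -3.6
```

Call:
{"fn": "carry_out", "kwargs": {"targets": [190,0,0,15,0,190,0,0,20,0,190,0,0,20,0,120,3.7,-8.2,0,7.5,120,3.7,-8.2,0,7.5,120,3.7,-8.2,0,7.5,120,3.7,-8.2,0,7.5,120,3.7,-8.2,0,7.5,120,3.7,-8.2,0,7.5,120,3.7,-8.2,0,7.5,120,3.7,-8.2,0,7.5,120,3.7,-8.2,0,7.5,120,3.7,-8.2,0,7.5,120,3.7,-8.2,0,7.5,120,3.7,-8.2,0,7.5,120,0,0,0,0]}}

```text
t: 13.25
eef_pos: [0.4856, -0.1256, 0.1234]
tool_rot: [0.0, 0.795, 0.607, 0.0]
contact_force: [-0.1, -0.4, 0.2]
gripper_width: 0.53
grasp_force: 0.0
```

Run:
```python
from h import *
where(); wheel(50,360)
```

```text
r 0.0639 ang -78.2 tooly local 0.9 w 0.53 q [ 0.4   0.35 -0.32  2.05  0.16  0.76 -0.29] F [-0.1 -0.4  0.2] [ 0.4856 -0.1256  0.1234]
wheel cand [(np.float64(158.0), [156.0, 125.0]), (np.float64(278.0), [156.0, 125.0]), (np.float64(277.0), [157.0, 123.0]), (np.float64(157.0), [157.0, 123.0]), (np.float64(159.0), [153.0, 126.0]), (np.float64(279.0), [153.0, 126.0])]
mean of best 218.0
```

```bash
cat >> h.py <<'E'
def home():
    c=cam('top'); s=cam('side'); f=[x['frame'].astype(float) for x in(c,s)]
    best=[]
    for t in range(0,370,2):
        b=np.radians(-90-t); v=0
        for x,im in zip((c,s),f):
            for r in(.056,.060,.064,.068):
                u,w=proj(x,W(V,[r*np.cos(b),r*np.sin(b),.0565])); p=cv2.getRectSubPix(im.astype(np.uint8),(1,1),(float(u),float(w)))[0,0].astype(int); v+=max(p[0]-max(p[1],p[2]),0)
        best.append((int(v),t))
    print('home line',sorted(best)[::-1][:14])
E
python3 - <<'E'
from h import *
home(); wheel(239,360)
E
```

```text
home line [(763, 82), (758, 84), (747, 318), (738, 320), (723, 80), (704, 316), (675, 322), (672, 78), (625, 86), (605, 278), (605, 76), (586, 314), (576, 324), (552, 74)]
wheel cand [(np.float64(279.0), [145.0, 126.0]), (np.float64(280.0), [143.0, 125.0]), (np.float64(278.0), [141.0, 125.0]), (np.float64(277.0), [140.0, 123.0]), (np.float64(281.0), [140.0, 123.0]), (np.float64(276.0), [136.0, 120.0])]
mean of best 279.0
```

Call:
{"fn": "carry_out", "kwargs": {"targets": [120,0,0,0,0,120,0,0,0,0,120,0,0,0,0,120,0,0,0,0,120,0,0,0,0,120,0,0,0,0,120,0,0,0,0,120,0,0,0,0,120,0,0,0,0,120,0,0,0,0]}}

```text
t: 14.55
eef_pos: [0.4852, -0.1243, 0.1233]
tool_rot: [0.0, 0.795, 0.607, -0.0]
contact_force: [0.5, -0.1, -0.0]
gripper_width: 0.528
grasp_force: 0.0
```

Run:
```python
from h import *
where(); wheel(239,360)
```

```text
r 0.0626 ang -78.7 tooly local 0.9 w 0.528 q [ 0.4   0.35 -0.32  2.05  0.16  0.76 -0.29] F [ 0.5 -0.1 -0. ] [ 0.4852 -0.1243  0.1233]
wheel cand [(np.float64(279.0), [148.0, 126.0]), (np.float64(280.0), [145.0, 125.0]), (np.float64(278.0), [143.0, 125.0]), (np.float64(277.0), [142.0, 123.0]), (np.float64(281.0), [142.0, 123.0]), (np.float64(276.0), [139.0, 120.0])]
mean of best 279.0
```

Run:
```python
from h import *
a,b=W(V,post(-79)),W(V,post(-51)); print('delta mm',(b-a)*1000)
A=np.linspace(-51,-132,17)
d=np.round([W(V,post(a))[:2]*1000 for a in A],1); d=np.diff(d,axis=0).round(1)
print(', '.join(f'190, {x:.1f}, {y:.1f}, 0, -4.5' for x,y in d))
```

```text
delta mm [29.64438489  4.59449131  0.        ]
190, -5.1, -1.8, 0, -4.5, 190, -5.3, -1.5, 0, -4.5, 190, -5.4, -1.0, 0, -4.5, 190, -5.4, -0.4, 0, -4.5, 190, -5.5, 0.0, 0, -4.5, 190, -5.5, 0.4, 0, -4.5, 190, -5.4, 1.0, 0, -4.5, 190, -5.2, 1.4, 0, -4.5, 190, -5.2, 1.9, 0, -4.5, 190, -4.9, 2.4, 0, -4.5, 190, -4.8, 2.7, 0, -4.5, 190, -4.4, 3.2, 0, -4.5, 190, -4.2, 3.6, 0, -4.5, 190, -3.8, 3.9, 0, -4.5, 190, -3.5, 4.2, 0, -4.5, 190, -3.1, 4.5, 0, -4.5
```

Call:
{"fn": "carry_out", "kwargs": {"targets": [120,5.9,0.9,0,7.6,120,5.9,0.9,0,7.6,120,5.9,0.9,0,7.6,120,5.9,0.9,0,7.6,120,6.0,1.0,0,7.6,120,0,0,0,0,120,0,0,-20,0,120,0,0,-20,0,120,0,0,-15,0,190,0,0,0,0,190,0,0,0,0,190,0,0,0,0]}}

```text
t: 15.85
eef_pos: [0.5154, -0.1196, 0.0691]
tool_rot: [0.001, 0.554, 0.833, 0.0]
contact_force: [0.1, 1.1, 0.0]
gripper_width: 0.253
grasp_force: 0.0
```

Run:
```python
from h import *
where(); wheel(239,359)
```

```text
r 0.0629 ang -50.4 tooly local 38.9 w 0.253 q [ 0.45  0.49 -0.43  2.01  0.31  0.7   0.23] F [0.1 1.1 0. ] [ 0.5154 -0.1196  0.0691]
wheel cand [(np.float64(279.0), [126.0, 70.0]), (np.float64(281.0), [121.0, 69.0]), (np.float64(280.0), [120.0, 69.0]), (np.float64(278.0), [120.0, 67.0]), (np.float64(282.0), [113.0, 67.0]), (np.float64(277.0), [115.0, 61.0])]
mean of best 280.0
```

Well centred. Push to the tool angle for home, then measure.

Call:
{"fn": "carry_out", "kwargs": {"targets": [190,-5.1,-1.8,0,-4.5,190,-5.3,-1.5,0,-4.5,190,-5.4,-1.0,0,-4.5,190,-5.4,-0.4,0,-4.5,190,-5.5,0.0,0,-4.5,190,-5.5,0.4,0,-4.5,190,-5.4,1.0,0,-4.5,190,-5.2,1.4,0,-4.5,190,-5.2,1.9,0,-4.5,190,-4.9,2.4,0,-4.5,190,-4.8,2.7,0,-4.5,190,-4.4,3.2,0,-4.5,190,-4.2,3.6,0,-4.5,190,-3.8,3.9,0,-4.5,190,-3.5,4.2,0,-4.5,190,-3.1,4.5,0,-4.5,190,0,0,0,0,190,0,0,0,0]}}

```text
t: 17.75
eef_pos: [0.4386, -0.095, 0.0688]
tool_rot: [0.0, 0.937, 0.349, 0.0]
contact_force: [-0.4, -1.4, -0.1]
gripper_width: 0.256
grasp_force: 0.0
```

Run:
```python
from h import *
where(); wheel(300,410)
```

```text
r 0.0616 ang -131.3 tooly local -32.9 w 0.256 q [ 0.19  0.36 -0.14  2.21  0.09  0.57 -0.87] F [-0.4 -1.4 -0.1] [ 0.4386 -0.095   0.0688]
wheel cand [(np.float64(357.0), [141.0, 60.0]), (np.float64(358.0), [141.0, 58.0]), (np.float64(359.0), [141.0, 56.0]), (np.float64(356.0), [135.0, 60.0]), (np.float64(360.0), [137.0, 52.0]), (np.float64(355.0), [122.0, 59.0])]
mean of best 357.5
```

Call:
{"fn": "carry_out", "kwargs": {"targets": [190,-0.5,0.8,0,-3,190,0,0,0,-3,255,0,0,0,0,255,0,0,0,0,255,0,0,0,0,255,0,0,0,0,160,0,0,0,0,120,0,0,0,0,120,0,0,0,0,120,0,0,20,0,120,0,0,35,0], "newtons": 25}}

```text
t: 18.95
eef_pos: [0.4356, -0.0939, 0.1221]
tool_rot: [-0.001, 0.954, 0.299, -0.002]
contact_force: [0.9, 0.1, -0.0]
gripper_width: 0.535
grasp_force: 0.0
```

Run:
```python
from h import *
where(); wheel(300,410)
b=W(V,[0,-.140,0]); print('to bolt',(b-bot.get_obs()['eef_pos'])*1000)
```

```text
r 0.0635 ang -133.6 tooly local -39.0 w 0.535 q [ 0.18  0.26 -0.12  2.18  0.05  0.71 -0.94] F [ 0.9  0.1 -0. ] [ 0.4356 -0.0939  0.1221]
wheel cand [(np.float64(357.0), [188.0, 62.0]), (np.float64(358.0), [187.0, 62.0]), (np.float64(359.0), [182.0, 61.0]), (np.float64(356.0), [181.0, 61.0]), (np.float64(360.0), [181.0, 57.0]), (np.float64(355.0), [169.0, 56.0])]
mean of best 357.5
to bolt [  11.40134215 -101.90088147 -126.49522497]
```

Call:
{"fn": "carry_out", "kwargs": {"targets": [120,2.2,-17.3,0,6.5,120,2.2,-17.3,0,6.5,120,2.2,-17.3,0,6.5,120,2.2,-17.3,0,6.5,120,2.2,-17.3,0,6.5,120,2.2,-17.2,0,6.5,120,0,0,0,0,120,0,0,-20,0,120,0,0,-20,0,120,0,0,-21,0,120,0,0,0,0,255,0,0,0,0,255,0,0,0,0,255,0,0,0,0,255,0,0,0,0,255,0,0,0,0], "newtons": 50}}

```text
t: 20.65
eef_pos: [0.4507, -0.1976, 0.0632]
tool_rot: [-0.0, 0.8, 0.6, 0.0]
contact_force: [-2.9, 2.7, 7.5]
gripper_width: 0.191
grasp_force: 48.9
```

Run:
```python
from h import *
where()
import h
def f(n,o=h.cam):
    c=o(n); c['frame']=cv2.imread(f'pics/{n}0.png')[:,:,::-1].copy(); return c
h.wheel(300,410)
h.cam=f; h.wheel(-60,60)
```

```text
r 0.1414 ang -90.1 tooly local -0.1 w 0.191 q [ 0.44  0.43 -0.19  2.11  0.14  0.61 -0.12] F [-2.9  2.7  7.5] [ 0.4507 -0.1976  0.0632]
wheel cand [(np.float64(358.0), [121.0, 122.0]), (np.float64(357.0), [121.0, 120.0]), (np.float64(359.0), [117.0, 121.0]), (np.float64(360.0), [116.0, 117.0]), (np.float64(356.0), [115.0, 117.0]), (np.float64(361.0), [109.0, 105.0])]
mean of best 358.0
wheel cand [(np.float64(0.0), [187.0, 125.0]), (np.float64(-1.0), [184.0, 123.0]), (np.float64(1.0), [179.0, 120.0]), (np.float64(-2.0), [177.0, 121.0]), (np.float64(2.0), [179.0, 116.0]), (np.float64(-3.0), [167.0, 115.0])]
mean of best -0.5
```

Call:
{"fn": "carry_out", "kwargs": {"targets": [255,1.2,4.2,0,0,255,1.2,4.2,0,0,255,1.2,4.2,0,0,255,1.2,4.2,0,0,255,1.2,4.2,0,0,255,0,0,0,0,255,0,0,0,0]}}

```text
t: 21.55
eef_pos: [0.4567, -0.1771, 0.0632]
tool_rot: [0.0, 0.8, 0.6, -0.0]
contact_force: [-3.2, 1.1, 6.5]
gripper_width: 0.191
grasp_force: 48.9
```

Call:
{"fn": "carry_out", "kwargs": {"targets": [255,0.5,1.6,0,0,255,0.3,1,0,0,255,0,0,0,0,255,0,0,0,0]}}

```text
t: 21.95
eef_pos: [0.4569, -0.1764, 0.0632]
tool_rot: [0.001, 0.801, 0.599, -0.001]
contact_force: [-4.9, -3.4, 7.3]
gripper_width: 0.189
grasp_force: 49.0
```

Call:
{"fn": "carry_out", "kwargs": {"targets": [255,0.6,2,0,0,255,0,0,0,0,255,0,0,0,0]}}

```text
t: 22.25
eef_pos: [0.4569, -0.1763, 0.0633]
tool_rot: [0.001, 0.801, 0.599, -0.002]
contact_force: [-6.8, -9.1, 7.1]
gripper_width: 0.191
grasp_force: 49.0
```

Call:
{"fn": "carry_out", "kwargs": {"targets": [255,-0.5,-1.8,0,0,120,0,0,0,0,120,0,0,0,0,120,0,0,0,0,120,0,0,20,0,120,0,0,40,0,120,0,0,40,0,120,-5,-40,40,0,120,-5,-40,0,0,120,-5,-40,0,0,120,-5,-40,0,0,120,0,0,0,0,120,0,0,0,0]}}

```text
t: 23.55
eef_pos: [0.4381, -0.3298, 0.1973]
tool_rot: [-0.0, 0.8, 0.599, 0.0]
contact_force: [0.1, 0.9, 0.6]
gripper_width: 0.532
grasp_force: 0.0
```

Run:
```python
from h import *
where(); wheel(300,410)
c=cam('top'); s=cam('side'); f=c['frame']
for n in('top','side'):
    x=cam(n); a=x['frame'].astype(int); b=cv2.imread(f'pics/{n}0.png')[:,:,::-1].astype(int)
    for nm,p in dict(mag=[0,.13,.03],out=[0,.23,.02]).items():
        u,v=proj(x,W(V,p)).round().astype(int); print(n,nm,a[v-2:v+3,u-2:u+3].mean((0,1)).round(),'was',b[v-2:v+3,u-2:u+3].mean((0,1)).round())
    # dark bolt post top
    u,v=proj(x,W(V,[0,-.118,.088])).round().astype(int); w=np.s_[v-9:v+10,u-9:u+10]
    print(n,'bolt diff',np.abs(a[w]-b[w]).mean().round(1))
    d=np.abs(a-b).max(2)>60; k,l,st,ce=cv2.connectedComponentsWithStats(d.astype(np.uint8))
    print([(st[i].tolist()) for i in range(1,k) if st[i,4]>25])
# dish centre by pink
h=cv2.cvtColor(f,cv2.COLOR_RGB2HSV); m=(((h[...,0]>165)|(h[...,0]<5))&(h[...,1]>35)&(h[...,1]<140)&(h[...,2]>120)).astype(np.uint8)
k,l,st,ce=cv2.connectedComponentsWithStats(m)
for i in range(1,k):
    if st[i,4]>150:
        for z in(.025,.04):
            p=at(c,*ce[i],z); d=p[:2]-V[:2]; cs,sn=np.cos(V[2]),np.sin(V[2]); print('pink',st[i],'z',z,'local',(cs*d[0]+sn*d[1]).round(4),(-sn*d[0]+cs*d[1]).round(4))
```

```text
r 0.273 ang -84.9 tooly local -0.2 w 0.532 q [ 0.64  0.31 -0.13  1.89  0.05  0.94  0.2 ] F [0.1 0.9 0.6] [ 0.4381 -0.3298  0.1973]
wheel cand [(np.float64(358.0), [183.0, 122.0]), (np.float64(357.0), [184.0, 120.0]), (np.float64(359.0), [179.0, 121.0]), (np.float64(360.0), [178.0, 117.0]), (np.float64(356.0), [177.0, 117.0]), (np.float64(355.0), [165.0, 110.0])]
mean of best 358.0
top mag [199. 150. 160.] was [197. 148. 158.]
top out [199. 150. 160.] was [222. 230. 241.]
top bolt diff 2.7
[[249, 171, 37, 37, 1033], [576, 185, 64, 88, 2275], [516, 197, 73, 82, 2694], [591, 233, 11, 16, 72], [577, 242, 22, 16, 125], [635, 270, 5, 11, 31], [548, 274, 6, 7, 28], [407, 291, 22, 21, 102], [383, 353, 73, 47, 2386], [342, 356, 17, 27, 167], [316, 392, 44, 8, 170]]
side mag [144.  54.  45.] was [126.  45.  38.]
side out [199. 185. 106.] was [186. 170.  96.]
side bolt diff 14.6
[[37, 8, 27, 123, 2167], [414, 61, 77, 21, 1195], [384, 85, 114, 149, 9101], [0, 115, 19, 32, 279], [37, 180, 19, 9, 51], [79, 200, 7, 19, 74], [578, 292, 62, 108, 2658], [441, 327, 86, 73, 1989], [58, 340, 45, 25, 635], [65, 344, 160, 56, 6218], [498, 380, 33, 20, 401]]
pink [ 250  172   36   36 1025] z 0.025 local -0.0025 0.2256
pink [ 250  172   36   36 1025] z 0.04 local -0.0043 0.2236
pink [ 291  183   36   37 1068] z 0.025 local 0.0007 0.1291
pink [ 291  183   36   37 1068] z 0.04 local -0.0012 0.1287
```

```bash
python3 -c "
from station import bot
print(bot.hand_in())"
```

```text
the job is handed in; nothing more can be done
None
```

One dish is out in the chute about 4 mm short of the outlet point, the wheel is back within about 2° of home, and the bolt is fully in; mid-stroke the post slipped in the grip, so the wheel fell back about 20° before I regripped and finished the turn, and the job is handed in at about 24 s.

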